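# Catch and close the fittings case

### The job

Close the steel fittings case: with a fingertip tip its open lid forward off its rest, take the hand off it and let it fall, then catch the falling lid from below on the outside of a finger when it is about half-way down, stop it there for a moment, and lower it gently on the finger until it is fully shut. Do not let the lid slam, do not shift or lift the case, and leave the carton, the valve and the flange alone.

Things in the scene. Friction and masses are not known exactly. Their poses are not given: they have to be found in the camera images.
- case: open-topped blue painted steel case for pipe fittings, loose on the table, 3 kg, 140 mm (x) by 220 mm (y) by 100 mm high, walls 5 mm, two dividers. Origin: centre of its underside; x points from its front to its hinge side (roughly the robot's left, within 20 degrees), z up. The lid's hinge line runs along its y at x = +70 mm, z = 100.5 mm, on the top edge
- lid (a joint): angle of the case's lid, rad: 0 shut, 1.57 upright, 1.75 leaning back on its stop (the start; behind upright it drops back there). Its hinge damper is worn: tipped forward of upright, the lid falls by itself at about 0.5 x cos(angle) rad/s, give or take 20 percent: slowly near upright (some 4 s from 1.45 to 0.5 rad), then ever faster; left alone it slams
- lid_edge (a point): middle of the free edge, on the underside (the face looking into the case) of the flat steel lid: 0.4 kg, 5 mm thick, 220 mm wide, 175 mm from hinge line to free edge; shut, it overhangs the case's front wall by a 35 mm lip 100 mm above the table. Its y axis runs along the edge. At the start it is 273 mm above the table, 31 mm beyond the hinge line
- carton: bystander: small cardboard carton 70 x 90 x 60 mm high near the case; origin at the centre of its underside
- valve: bystander: brass ball valve with a flat steel lever, about 100 x 44 x 67 mm high, near the case; origin at the middle of its underside
- flange: bystander: round steel flange with a neck, 80 mm across, 45 mm high, near the case; origin at the centre of its underside

How it is judged:
By the outcome, as a careful person would: the job done as asked, in the order asked, and still so for the second after the job is handed in, with the robot touching nothing.
It also fails if it takes over 72 s, if anything falls off the work surface, if the arm or the gripper's body presses on something with over 40 N, if the wrist force passes 120 N, or if a joint passes its speed limit or range.

### The arm

A 6-joint arm with a two-finger parallel gripper is mounted at the origin on the work surface. World frame = base frame: x ahead of the robot, y to its left, z up, the work surface at z = 0. Lengths are in m, angles in rad, forces in N, time in s.
With the tool pointing down it reaches from about 0.35 to 0.775 m from the base axis. Payload 5.5 kg.
Tool frame: the origin (TCP) lies midway between the tips of the shut fingers; the grasp point (between the pads) lies env.tcp_to_grasp behind it (env.tcp_to_grasp is the distance from the TCP to the grasp point, in m); z points along the fingers, y is the direction in which the jaws open and shut (so a half turn about z gives the same grasp; the last joint's range is limited). The gripper opens to 85 mm and grips with 20 to 120 N. Pads are 22 mm wide; open, the fingers measure 114 mm over their backs; the gripper's body (76 mm by 85 mm) begins 54 mm behind the grasp point. The pads swing forward as they close: fully open they stand 13 mm farther back than shut.
Start: joints at [-1.293, 0.313, 0.046, 1.304, 0, 1.431], TCP at [0.233, -0.526, 0.231] pointing down, gripper open.
Joint ranges: [-2.76, 2.76], [-0.86, 1.69], [-1.03, 1.26], [-2.2, 2.34], [-1.47, 1.5], [-3.14, 3.14]. Speed limits (rad/s): [2.57, 2.57, 3.14, 3.14, 3.14, 3.14].

### API

Orientations are given as a unit quaternion [w, x, y, z].
In Python, from workcell import env gives the robot as it stands.
- The arm moves only by the shell command python3 -m handwheel 'ROWS' [OPENING] [FORCE]. ROWS is JSON, a list of rows, each an object of numbers: "dx", "dy", "dz": the shift along the tool's x, y, z normalised to -1 to 1, where 1 is 20 mm; "roll": the turn about the tool's z normalised to -1 to 1, where 1 is 6 degrees. In form: [{"dx": .., "dy": .., "dz": .., "roll": ..}, ...]. A call has 1 to 8 rows; each row shifts and turns the commanded pose from where the row before left it, along the tool's axes as they then stand; what a row does not reach is not made up. A row lasts 1/12 s, in which the tool goes at most 41.7 mm and 7.16 degrees, less where a joint would pass 70% of its speed; a pose out of reach is approached as far as the arm can. A call with a number of a shift or a turn outside -1 to 1 is refused whole. A call with a gripper value outside its range is refused whole. OPENING is the closure in counts, from 0 (fully open) to 255 (shut), set as the call begins (- or left out, the last holds). The fingers move at their own pace and stop on an object; FORCE is the grip in N (left out, the last holds). Time passes only in rows, so rows that do not move let the fingers close. It gives the time, the measured TCP pose, the force and the opening at its end, in the units of the state.
- env.get_state(): the state, without advancing time (a new reading comes with each control period).
- env.read_camera(name): name is "scene" or "top"; returns the picture (400x640x3 uint8, blue, green, red); there is no depth.
- env.calibration(name): a dict with "fx", "fy", "cx", "cy" (pixels), "k1" (the pictures are not rectified: a ray, as slopes to the right and down, at radius r is drawn at 1 + k1 r^2 times it, then the intrinsics apply), "R" (3x3) and "t" (3): a world point X has camera coordinates R X + t. Camera axes: x right, y down, z forward; pixel columns grow to the right and rows downward; lengths in m; the calibration is good to about 2 mm. A picture is of the moment at which its call begins. calibration takes no time and is no camera call.
- env.hand_in(): hands the job in, once; it reports no verdict.
The state is a dict: "clock": time; "joint_pos": joint angles; "qvel": joint speeds; "tau": joint torques, N m; "tcp_pos": TCP position; "orientation": TCP orientation; "wrist_force": force on the tool from outside, world axes, zero at the start; "ft_torque": the same for the moment, N m; "finger_gap": finger opening in m.
Only numpy, scipy, OpenCV 4.12 (cv2) and the standard library are available. Lean on these libraries where they do the work, as an engineer would, in place of code of your own. Each camera call takes 0.05 s, during which the arm holds its last target.

## Working session

There is one attempt and no reset: what is moved stays moved. The work goes in short steps, Python scripts to look and compute and a shell command to move; the robot and the scene stay as the last step left them, time stands still between calls to the robot, and variables do not carry over. Pictures are saved under pics/ and viewed, and the job is handed in when it is done.

```bash
ls; mkdir -p pics; python3 - <<'E'
from workcell import env
import cv2
print(env.get_state(), env.tcp_to_grasp)
for n in("scene","top"):
    cv2.imwrite(f"pics/{n}0.png",env.read_camera(n)); print(n,env.calibration(n))
E
```

```text
pics
{'clock': 0.0, 'joint_pos': array([-1.29260260e+00,  3.14001347e-01,  4.49819784e-02,  1.30359425e+00,
       -3.43236899e-05,  1.43118913e+00]), 'qvel': array([-0.00160857,  0.00128229,  0.00047599, -0.00045347,  0.00127002,
        0.00075538]), 'tau': array([-1.52646339e-04, -4.80630434e+01,  2.98531651e+01,  1.94874202e-02,
       -9.04740364e-05, -2.01066001e-06]), 'tcp_pos': array([ 0.23314402, -0.52505654,  0.23040956]), 'orientation': array([-9.05277120e-04,  9.78259127e-01,  2.07384317e-01, -8.00333220e-05]), 'wrist_force': array([-0.0364136 ,  0.07753835, -0.06994832]), 'ft_torque': array([ 0.00770102, -0.02819327,  0.00326112]), 'finger_gap': 0.0854075517359169} 0.0187
scene {'fx': 445.85609362067686, 'fy': 445.85609362067686, 'cx': 313.3575319257584, 'cy': 203.40384999387987, 'k1': -0.09236197853907693, 'R': array([[ 0.60913758,  0.79289898, -0.01620566],
       [ 0.62128612, -0.48979848, -0.61163798],
       [-0.49290463,  0.36250332, -0.79097178]]), 't': array([-0.44087935, -0.25655595,  1.13086147])}
top {'fx': 482.1688316097664, 'fy': 482.1688316097664, 'cx': 321.5196004001235, 'cy': 190.4550692141491, 'k1': -0.02442450477510485, 'R': array([[-0.02382864, -0.99922529, -0.03132108],
       [-0.99424694,  0.02695931, -0.10366398],
       [ 0.10442806,  0.02867071, -0.99411909]]), 't': array([0.13045607, 0.5906794 , 1.017323  ])}
```

View pics/scene0.png

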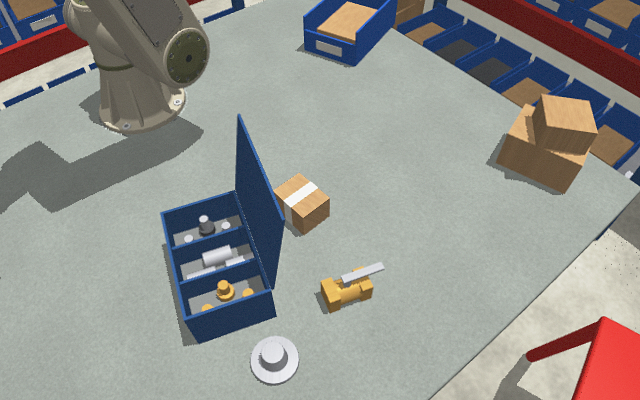

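View pics/top0.png

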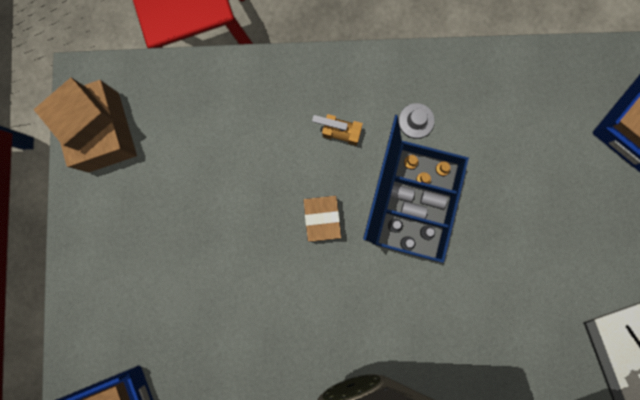

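The scene view shows the open case at about (220,260), lid up to (238,115), carton (302,203), valve (347,288) and flange (275,360). In the top view the lid is at (385,180), with the carton to its left, the valve upper left and the flange above. I'll enlarge for the corners.

```bash
python3 - <<'E'
import cv2
a=cv2.imread("pics/scene0.png")[105:350,150:310];cv2.imwrite("pics/s0c.png",cv2.resize(a,None,fx=2.4,fy=2.4,interpolation=cv2.INTER_CUBIC))
a=cv2.imread("pics/top0.png")[95:275,290:480];cv2.imwrite("pics/t0c.png",cv2.resize(a,None,fx=3,fy=3,interpolation=cv2.INTER_CUBIC))
E
```

```text
(no output)
```

View pics/s0c.png

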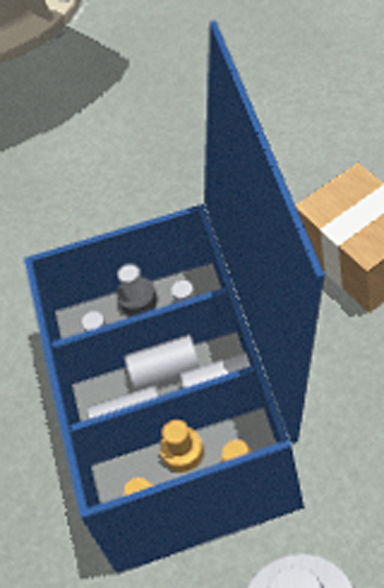

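View pics/t0c.png

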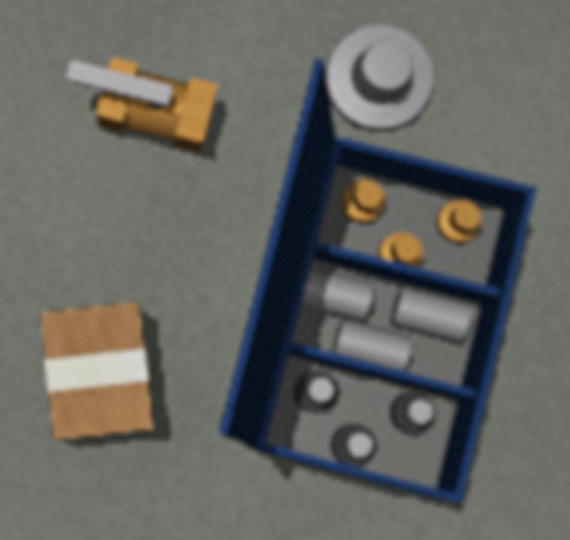

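```bash
cat > h.py <<'E'
import numpy as np
from scipy.optimize import least_squares
from workcell import env
C={n:env.calibration(n) for n in("scene","top")}
def proj(n,X):
    c=C[n];p=np.asarray(X)@c["R"].T+c["t"];s=p[...,:2]/p[...,2:];r=(s**2).sum(-1,keepdims=True)
    return s*(1+c["k1"]*r)*[c["fx"],c["fy"]]+[c["cx"],c["cy"]]
def back(n,uv,z):
    return least_squares(lambda q:proj(n,[q[0],q[1],z])-uv,[.5,0]).x
def w(P,pose):
    x,y,a=pose;P=np.asarray(P,float);c,s=np.cos(a),np.sin(a)
    return np.stack([x+c*P[...,0]-s*P[...,1],y+s*P[...,0]+c*P[...,1],P[...,2]],-1)
def lid(th,y=0,d=.175,t=0):  # t: offset toward outer face
    return [.07-d*np.cos(th)+t*np.sin(th),y,.1005+d*np.sin(th)+t*np.cos(th)]
E
python3 - <<'E'
from h import *
s=np.array([[27,260],[204,206],[86,515],[290,443],[212,22],[322,275]])/2.4+[150,105]
t=np.array([[462,500],[268,450],[533,188],[340,143],[223,433],[319,62]])/3+[290,95]
P=np.array([[-.07,.11,.1],[.07,.11,.1],[-.07,-.11,.1],[.07,-.11,.1],lid(1.75,.11,t=.0025),lid(1.75,-.11,t=.0025)])
f=lambda q:np.r_[(proj("scene",w(P,q))-s).ravel(),(proj("top",w(P,q))-t).ravel()]
r=least_squares(f,[.55,-.1,1.57]);print(r.x,r.x[2]*57.3,r.fun.reshape(-1,2).round(1))
for n,uv,z in [("carton",(325,210),.06),("valve",(343,130),.04),("flange",(416,120),.03)]:print(n,back("top",uv,z))
for th in(1.75,1.45,.8,.5,0):print(th,w(lid(th),r.x))
E
```

```text
[ 0.561904   -0.09008393  1.29195332] 74.02892547397882 [[-2.5 -1. ]
 [-1.3 -1.5]
 [-2.4  0.9]
 [ 0.2  0.2]
 [-0.9 -1.4]
 [-0.5 -0.7]
 [-0.2  0.2]
 [-3.8 -0.9]
 [ 0.8 -1.3]
 [-1.9 -3. ]
 [-0.2  0.4]
 [-0.7 -1.8]]
carton [0.54926477 0.10822297]
valve [0.72480252 0.06495746]
flange [ 0.74472459 -0.09680393]
1.75 [0.58975674 0.0072005  0.27269754]
1.45 [ 0.57536672 -0.04306117  0.27422477]
0.8 [ 0.54761235 -0.14000203  0.22603732]
0.5 [ 0.53889999 -0.17043268  0.18439947]
0 [ 0.53300343 -0.19102826  0.1005    ]
```

```bash
R='{"roll":-1,"dz":-0.3}'; python3 -m handwheel '[{"roll":-1,"dz":-0.3},{"roll":-1,"dz":-0.3},{"roll":-1,"dz":-0.3},{"roll":-1,"dz":-0.3},{"roll":-1,"dz":-0.3},{"roll":-1,"dz":-0.3},{"roll":-1,"dz":-0.3},{"roll":-1,"dz":-0.3}]'
python3 -m handwheel '[{"roll":-1,"dz":-0.3},{"roll":-1,"dz":-0.3},{"roll":-1,"dz":-0.3},{"roll":-1,"dz":-0.3},{"roll":-1,"dz":-0.3},{"roll":-1,"dz":-0.3},{"roll":-1,"dz":-0.3},{"roll":-1,"dz":-0.3}]'
python3 -m handwheel '[{"roll":-1},{"roll":-1},{"roll":-1},{"roll":-1},{"roll":-1},{"roll":-1},{"roll":-1},{"roll":-0.3}]'
```

```text
invalid input at $[0]: expected keys dx, dy, dz, roll
invalid input at $[0]: expected keys dx, dy, dz, roll
invalid input at $[0]: expected keys dx, dy, dz, roll
```

```bash
python3 -m handwheel '[{"dx":0,"dy":0,"roll":-1,"dz":-0.3},{"dx":0,"dy":0,"roll":-1,"dz":-0.3},{"dx":0,"dy":0,"roll":-1,"dz":-0.3},{"dx":0,"dy":0,"roll":-1,"dz":-0.3},{"dx":0,"dy":0,"roll":-1,"dz":-0.3},{"dx":0,"dy":0,"roll":-1,"dz":-0.3},{"dx":0,"dy":0,"roll":-1,"dz":-0.3},{"dx":0,"dy":0,"roll":-1,"dz":-0.3}]'
python3 -m handwheel '[{"dx":0,"dy":0,"roll":-1,"dz":-0.3},{"dx":0,"dy":0,"roll":-1,"dz":-0.3},{"dx":0,"dy":0,"roll":-1,"dz":-0.3},{"dx":0,"dy":0,"roll":-1,"dz":-0.3},{"dx":0,"dy":0,"roll":-1,"dz":-0.3},{"dx":0,"dy":0,"roll":-1,"dz":-0.3},{"dx":0,"dy":0,"roll":-1,"dz":-0.3},{"dx":0,"dy":0,"roll":-1,"dz":-0.3}]'
python3 -m handwheel '[{"dx":0,"dy":0,"dz":0,"roll":-1},{"dx":0,"dy":0,"dz":0,"roll":-1},{"dx":0,"dy":0,"dz":0,"roll":-1},{"dx":0,"dy":0,"dz":0,"roll":-1},{"dx":0,"dy":0,"dz":0,"roll":-1},{"dx":0,"dy":0,"dz":0,"roll":-1},{"dx":0,"dy":0,"dz":0,"roll":-1},{"dx":0,"dy":0,"dz":0,"roll":-0.3}]'
```

```text
clock: 0.77
tcp_pos: [0.2332, -0.5253, 0.2791]
orientation: [-0.0, 0.808, 0.589, 0.0]
wrist_force: [1.4, -0.4, 0.1]
finger_gap: 0.0857
clock: 1.43
tcp_pos: [0.2332, -0.5253, 0.3271]
orientation: [-0.0, 0.498, 0.867, 0.0]
wrist_force: [0.1, -0.1, -0.1]
finger_gap: 0.0853
clock: 2.1
tcp_pos: [0.2332, -0.5253, 0.3268]
orientation: [-0.0, 0.139, 0.99, 0.0]
wrist_force: [0.3, 0.3, -0.5]
finger_gap: 0.0858
```

```bash
for i in 1 2; do python3 -m handwheel '[{"dx":-0.6,"dy":0.95,"dz":0,"roll":0},{"dx":-0.6,"dy":0.95,"dz":0,"roll":0},{"dx":-0.6,"dy":0.95,"dz":0,"roll":0},{"dx":-0.6,"dy":0.95,"dz":0,"roll":0},{"dx":-0.6,"dy":0.95,"dz":0,"roll":0},{"dx":-0.6,"dy":0.95,"dz":0,"roll":0},{"dx":-0.6,"dy":0.95,"dz":0,"roll":0},{"dx":-0.6,"dy":0.95,"dz":0,"roll":0}]'; done
python3 - <<'E'
from h import *
import cv2
for n in("scene","top"):
    a=env.read_camera(n); cv2.imwrite(f"pics/{n}1.png",a)
    u=proj(n,env.get_state()["tcp_pos"]);print(n,u)
    x,y=[int(v) for v in u]; c=a[max(0,y-110):y+50,max(0,x-90):x+110];cv2.imwrite(f"pics/{n}1c.png",cv2.resize(c,None,fx=3,fy=3,interpolation=cv2.INTER_CUBIC))
E
```

```text
clock: 2.77
tcp_pos: [0.3686, -0.4056, 0.3269]
orientation: [-0.0, 0.141, 0.99, 0.0]
wrist_force: [0.6, -0.4, 0.6]
finger_gap: 0.0853
clock: 3.43
tcp_pos: [0.5033, -0.2865, 0.3268]
orientation: [-0.0, 0.141, 0.99, 0.0]
wrist_force: [-0.1, -0.4, 0.3]
finger_gap: 0.0851
scene [ 16.11047593 200.99177306]
top [576.925075   221.35579974]
```

View pics/scene1c.png

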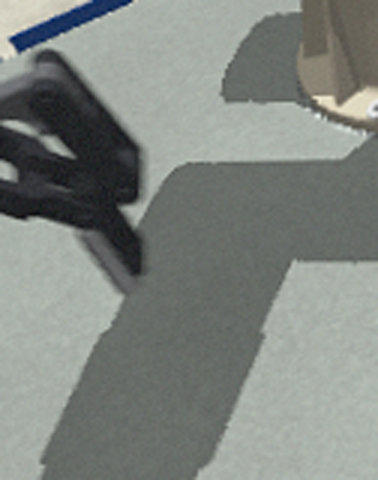

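View pics/top1c.png

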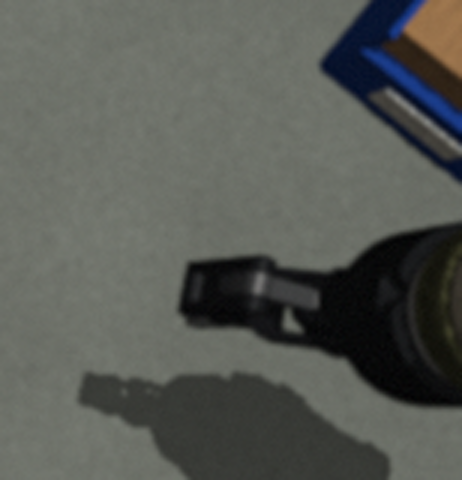

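```bash
python3 -m handwheel '[{"dx":0,"dy":1,"dz":0,"roll":0},{"dx":0,"dy":1,"dz":0,"roll":0},{"dx":0,"dy":1,"dz":0,"roll":0},{"dx":0,"dy":1,"dz":0,"roll":0},{"dx":0,"dy":1,"dz":0,"roll":0},{"dx":0,"dy":1,"dz":0,"roll":0},{"dx":0,"dy":1,"dz":0,"roll":0},{"dx":0,"dy":1,"dz":0,"roll":0}]'
python3 - <<'E'
from h import *
import cv2
for n in("scene",):
    a=env.read_camera(n); cv2.imwrite(f"pics/{n}2.png",a)
    st=env.get_state();T=st["tcp_pos"];ex=np.array([-.961,.276,0]);ey=np.array([.276,.961,0])
    u=proj(n,T);x,y=[int(v) for v in u];y0=max(0,y-130);x0=x-90
    c=a[y0:y+30,x0:x+90];c=cv2.resize(c,None,fx=4,fy=4,interpolation=cv2.INTER_CUBIC)
    for h in range(0,121,20):
      for j in range(-80,81,20):
        p=(proj(n,T-.011*ex+ey*j/1000+[0,0,h/1000])-[x0,y0]+.5)*4
        cv2.circle(c,tuple(int(v) for v in p),2,(0,0,255) if j else (0,255,0),-1)
    cv2.imwrite(f"pics/{n}2c.png",c);print(c.shape)
E
```

```text
clock: 4.2
tcp_pos: [0.5472, -0.1335, 0.327]
orientation: [-0.0, 0.142, 0.99, -0.0]
wrist_force: [1.3, -0.4, 0.0]
finger_gap: 0.0856
(640, 720, 3)
```

View pics/scene2c.png

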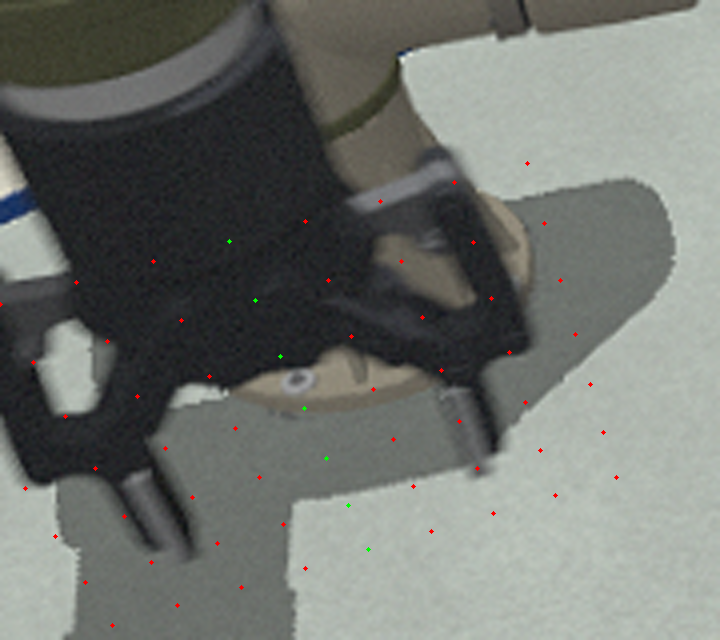

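The open finger's tip sits at crop (480,475) and its knuckle corner at (528,345). Next I close the fingers and go behind the lid, then check the shut shape.

```bash
python3 -m handwheel '[{"dx":0,"dy":1,"dz":0,"roll":0},{"dx":0,"dy":1,"dz":0,"roll":0},{"dx":0,"dy":1,"dz":0,"roll":0},{"dx":0,"dy":1,"dz":0,"roll":0},{"dx":0,"dy":1,"dz":0,"roll":0},{"dx":0,"dy":1,"dz":0,"roll":0},{"dx":0,"dy":1,"dz":0,"roll":0},{"dx":0,"dy":1,"dz":0,"roll":0}]' 255 60
python3 -m handwheel '[{"dx":0,"dy":1,"dz":0,"roll":0},{"dx":0,"dy":1,"dz":0,"roll":0},{"dx":0,"dy":0.3,"dz":0,"roll":0},{"dx":0,"dy":0,"dz":0,"roll":0}]'
python3 - <<'E'
from h import *
import cv2
for n in("scene",):
    a=env.read_camera(n); cv2.imwrite(f"pics/{n}3.png",a)
    st=env.get_state();T=st["tcp_pos"];ex=np.array([-.961,.276,0]);ey=np.array([.276,.961,0])
    u=proj(n,T);x,y=[int(v) for v in u];y0=max(0,y-130);x0=x-90
    c=a[y0:y+30,x0:x+90];c=cv2.resize(c,None,fx=4,fy=4,interpolation=cv2.INTER_CUBIC)
    for h in range(0,121,20):
      for j in range(-80,81,20):
        p=(proj(n,T-.011*ex+ey*j/1000+[0,0,h/1000])-[x0,y0]+.5)*4
        cv2.circle(c,tuple(int(v) for v in p),2,(0,0,255) if j else (0,255,0),-1)
    cv2.imwrite(f"pics/{n}3c.png",c);print(c.shape,T,st["finger_gap"])
E
```

```text
clock: 4.92
tcp_pos: [0.5922, 0.0198, 0.3269]
orientation: [-0.0, 0.142, 0.99, -0.0]
wrist_force: [0.2, 0.4, 0.3]
finger_gap: 0.0001
clock: 5.25
tcp_pos: [0.6052, 0.0646, 0.3267]
orientation: [-0.0, 0.141, 0.99, -0.0]
wrist_force: [0.1, -1.1, 0.4]
finger_gap: 0.0003
(600, 720, 3) [0.60509186 0.06365881 0.32680916] -0.0001863984258646511
```

View pics/scene3c.png

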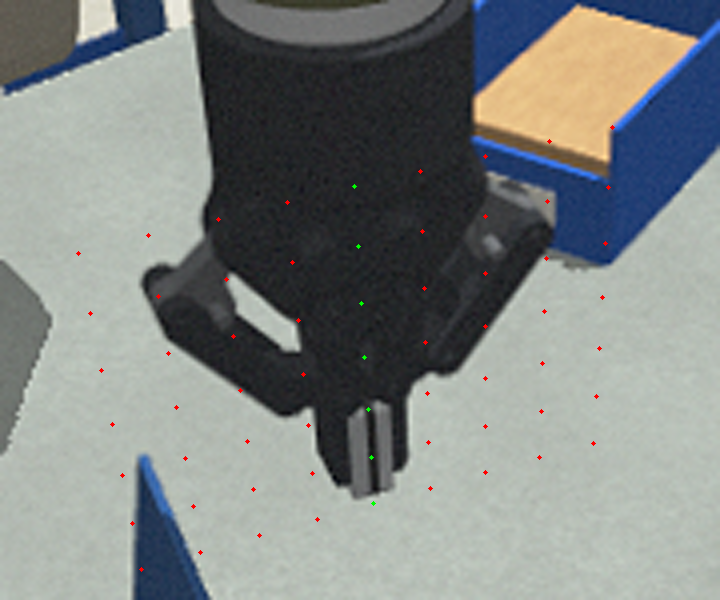

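View pics/scene3.png

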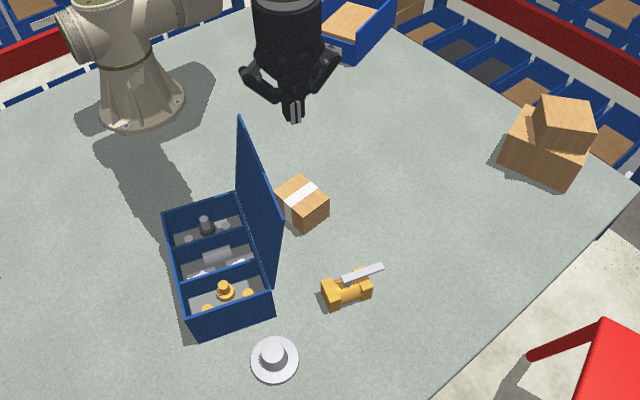

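The shut fingers present a straight vertical back about 14 mm off the axis, from 22 to 45 mm above the tip, so I can catch the edge there. I go down behind the lid.

```bash
python3 -m handwheel '[{"dx":0,"dy":0,"dz":1,"roll":0},{"dx":0,"dy":0,"dz":1,"roll":0},{"dx":0,"dy":0,"dz":1,"roll":0},{"dx":0,"dy":0,"dz":1,"roll":0},{"dx":0,"dy":-0.5,"dz":0.3,"roll":0},{"dx":0,"dy":-0.5,"dz":0,"roll":0},{"dx":0,"dy":-0.4,"dz":0,"roll":0}]'
python3 - <<'E'
from h import *
import cv2
cv2.imwrite("pics/scene4.png",env.read_camera("scene")[40:300,130:370].repeat(3,0).repeat(3,1)[:600])
print(env.get_state()["wrist_force"],env.get_state()["tcp_pos"])
E
```

```text
clock: 5.88
tcp_pos: [0.5968, 0.0348, 0.2418]
orientation: [-0.0, 0.142, 0.99, -0.0]
wrist_force: [0.5, 0.2, 0.5]
finger_gap: 0.0005
[ 0.40955079 -0.23257524  0.21254241] [0.59713491 0.03374898 0.24268156]
```

View pics/scene4.png

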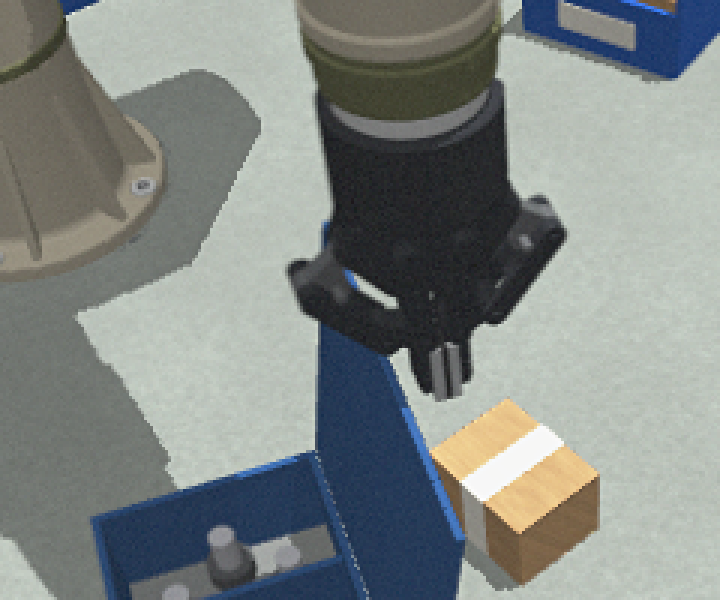

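The fingertip at (445,390) hangs just behind the lid's top edge, clear of the carton. Now I push.

```bash
python3 -m handwheel '[{"dx":0,"dy":-0.25,"dz":0,"roll":0},{"dx":0,"dy":-0.25,"dz":0,"roll":0},{"dx":0,"dy":-0.25,"dz":0,"roll":0},{"dx":0,"dy":-0.25,"dz":0,"roll":0},{"dx":0,"dy":-0.25,"dz":0,"roll":0},{"dx":0,"dy":-0.25,"dz":0,"roll":0},{"dx":0,"dy":-0.25,"dz":0,"roll":0},{"dx":0,"dy":-0.25,"dz":0,"roll":0}]'
python3 -m handwheel '[{"dx":0,"dy":-0.25,"dz":0,"roll":0},{"dx":0,"dy":-0.25,"dz":0,"roll":0},{"dx":0,"dy":-0.25,"dz":0,"roll":0},{"dx":0,"dy":-0.25,"dz":0,"roll":0},{"dx":0,"dy":-0.1,"dz":0,"roll":0}]'
python3 - <<'E'
from h import *
import cv2
cv2.imwrite("pics/scene5.png",env.read_camera("scene")[40:350,130:330].repeat(2,0).repeat(2,1))
print(env.get_state()["wrist_force"],env.get_state()["tcp_pos"])
q=[.5619,-.0901,1.292]
for th in(1.6,1.5,1.45,1.4,1.35):print(th,[((proj("scene",w(lid(th,y),q))-[130,40])*2).round() for y in(.11,-.11)])
E
```

```text
clock: 6.6
tcp_pos: [0.5861, -0.0018, 0.2413]
orientation: [-0.0, 0.141, 0.99, -0.0]
wrist_force: [0.5, 1.0, 1.2]
finger_gap: -0.0001
clock: 7.02
tcp_pos: [0.5795, -0.0235, 0.2409]
orientation: [-0.0, 0.142, 0.99, -0.0]
wrist_force: [0.6, 0.2, -0.5]
finger_gap: -0.0001
[-0.32414764 -0.22691842  0.05389656] [ 0.57957381 -0.02364906  0.24102987]
1.6 [array([179., 152.]), array([264., 369.])]
1.5 [array([157., 158.]), array([237., 378.])]
1.45 [array([146., 162.]), array([224., 383.])]
1.4 [array([135., 166.]), array([211., 388.])]
1.35 [array([125., 171.]), array([198., 394.])]
```

View pics/scene5.png

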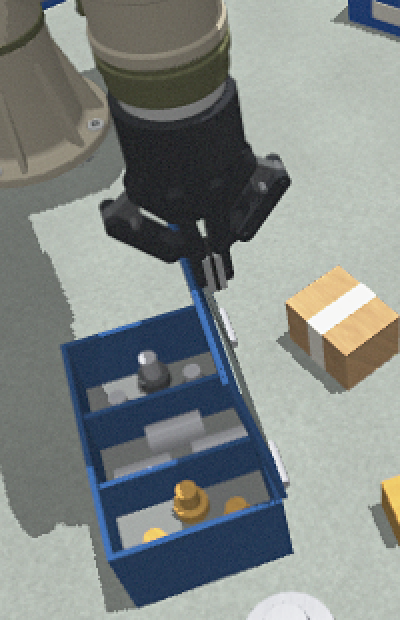

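The lid's near top corner is at (225,380), which matches 1.45 rad, so it is tipped past upright. I retract, go over it and take the catching place.

```bash
python3 -m handwheel '[{"dx":0,"dy":0.7,"dz":0,"roll":0},{"dx":0,"dy":0.3,"dz":-1,"roll":0},{"dx":0,"dy":0,"dz":-1,"roll":0},{"dx":0,"dy":0,"dz":-1,"roll":0},{"dx":0,"dy":-1,"dz":-0.2,"roll":0},{"dx":0,"dy":-1,"dz":0,"roll":0},{"dx":0,"dy":-1,"dz":0,"roll":0},{"dx":0,"dy":-1,"dz":0,"roll":0}]'
python3 - <<'E'
from h import *
import cv2
cv2.imwrite("pics/scene6.png",env.read_camera("scene")[40:350,130:330].repeat(2,0).repeat(2,1))
q=[.5619,-.0901,1.292]
d=env.get_state()["tcp_pos"][:2]-q[:2];c,s=np.cos(q[2]),np.sin(q[2]);print("case",c*d[0]+s*d[1],-s*d[0]+c*d[1])
for th in np.arange(1.5,.6,-.1):print(th.round(2),[((proj("scene",w(lid(th,y),q))-[130,40])*2).round() for y in(.11,-.11)])
E
```

```text
clock: 7.73
tcp_pos: [0.5633, -0.0801, 0.3055]
orientation: [0.0, 0.141, 0.99, -0.0]
wrist_force: [0.5, 0.1, -0.3]
finger_gap: 0.0001
case 0.006755832174165305 0.0012782155770283562
1.5 [array([157., 158.]), array([237., 378.])]
1.4 [array([135., 166.]), array([211., 388.])]
1.3 [array([115., 176.]), array([185., 400.])]
1.2 [array([ 95., 187.]), array([161., 414.])]
1.1 [array([ 77., 200.]), array([139., 428.])]
1.0 [array([ 61., 213.]), array([118., 443.])]
0.9 [array([ 47., 228.]), array([100., 458.])]
0.8 [array([ 35., 243.]), array([ 85., 473.])]
0.7 [array([ 25., 258.]), array([ 73., 489.])]
```

View pics/scene6.png

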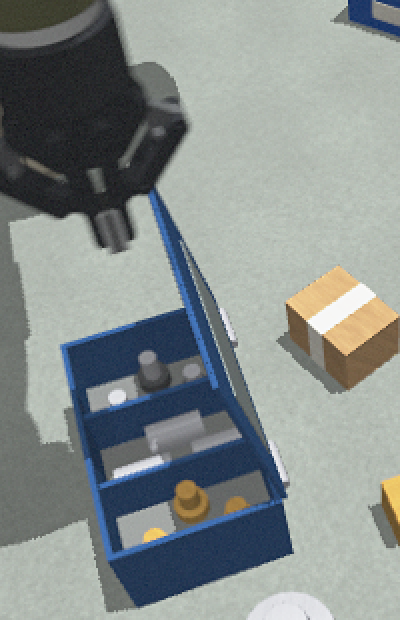

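The corner is at about (215,388), so the lid is at 1.41 rad and falling freely. I go on to the catching place.

```bash
python3 -m handwheel '[{"dx":0,"dy":-1,"dz":0,"roll":0},{"dx":0,"dy":-1,"dz":0,"roll":0},{"dx":0,"dy":-1,"dz":0,"roll":0},{"dx":0,"dy":-0.7,"dz":1,"roll":0},{"dx":0,"dy":0,"dz":1,"roll":0},{"dx":0,"dy":0,"dz":1,"roll":0},{"dx":0,"dy":0,"dz":1,"roll":0},{"dx":0,"dy":0,"dz":1,"roll":0}]'
python3 -m handwheel '[{"dx":0,"dy":0,"dz":0.55,"roll":0},{"dx":0,"dy":0,"dz":0,"roll":0}]'
python3 - <<'E'
from h import *
import cv2
cv2.imwrite("pics/scene7.png",env.read_camera("scene")[40:350,130:330].repeat(2,0).repeat(2,1))
q=[.5619,-.0901,1.292]
d=env.get_state()["tcp_pos"][:2]-q[:2];c,s=np.cos(q[2]),np.sin(q[2]);print("case",c*d[0]+s*d[1],-s*d[0]+c*d[1],env.get_state()["wrist_force"])
E
```

```text
clock: 8.45
tcp_pos: [0.5427, -0.1507, 0.2044]
orientation: [0.0, 0.141, 0.99, -0.0]
wrist_force: [0.2, -0.7, -0.1]
finger_gap: 0.0006
clock: 8.62
tcp_pos: [0.5411, -0.1498, 0.1913]
orientation: [-0.003, 0.141, 0.99, 0.001]
wrist_force: [-0.0, 0.3, -0.2]
finger_gap: 0.0001
case -0.06332567571730569 0.002742946275513993 [0.96404609 0.09719104 0.2510118 ]
```

View pics/scene7.png

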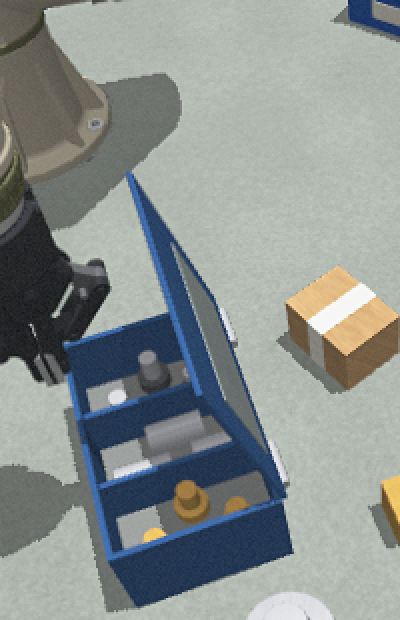

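The far corner is at (130,175), so the lid is at about 1.37 rad, with the finger waiting at about (45,370). Wait.

```bash
for i in 1 2 3; do python3 -m handwheel '[{"dx":0,"dy":0,"dz":0,"roll":0},{"dx":0,"dy":0,"dz":0,"roll":0},{"dx":0,"dy":0,"dz":0,"roll":0},{"dx":0,"dy":0,"dz":0,"roll":0},{"dx":0,"dy":0,"dz":0,"roll":0},{"dx":0,"dy":0,"dz":0,"roll":0},{"dx":0,"dy":0,"dz":0,"roll":0}]'; done
python3 - <<'E'
from h import *
import cv2
cv2.imwrite("pics/scene8.png",env.read_camera("scene")[40:350,130:330].repeat(2,0).repeat(2,1))
E
```

```text
clock: 9.25
tcp_pos: [0.5426, -0.1513, 0.1945]
orientation: [0.0, 0.142, 0.99, -0.0]
wrist_force: [-0.0, -0.7, 0.0]
finger_gap: 0.0
clock: 9.83
tcp_pos: [0.5425, -0.1512, 0.1943]
orientation: [-0.0, 0.141, 0.99, -0.0]
wrist_force: [-0.0, -0.2, -0.2]
finger_gap: -0.0001
clock: 10.42
tcp_pos: [0.5425, -0.1512, 0.1943]
orientation: [-0.0, 0.141, 0.99, -0.0]
wrist_force: [-0.5, -0.6, 0.4]
finger_gap: -0.0001
```

View pics/scene8.png

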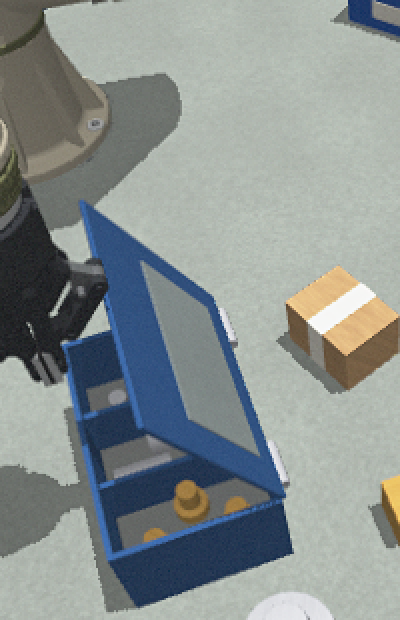

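The corners are at (80,202) and (137,430), which gives 1.10 rad. Contact should come in about 1 s.

```bash
for i in 1 2 3; do python3 -m handwheel '[{"dx":0,"dy":0,"dz":0,"roll":0},{"dx":0,"dy":0,"dz":0,"roll":0},{"dx":0,"dy":0,"dz":0,"roll":0},{"dx":0,"dy":0,"dz":0,"roll":0},{"dx":0,"dy":0,"dz":0,"roll":0},{"dx":0,"dy":0,"dz":0,"roll":0},{"dx":0,"dy":0,"dz":0,"roll":0},{"dx":0,"dy":0,"dz":0,"roll":0}]'; done
python3 - <<'E'
from h import *
import cv2
cv2.imwrite("pics/scene9.png",env.read_camera("scene")[40:350,130:330].repeat(2,0).repeat(2,1))
print(env.get_state()["wrist_force"])
E
```

```text
clock: 11.13
tcp_pos: [0.5425, -0.1515, 0.1944]
orientation: [0.0, 0.142, 0.99, -0.0]
wrist_force: [-0.0, -0.8, 0.9]
finger_gap: -0.0002
clock: 11.8
tcp_pos: [0.5426, -0.1513, 0.1944]
orientation: [0.0, 0.141, 0.99, -0.0]
wrist_force: [-0.3, -2.4, 1.6]
finger_gap: -0.0001
clock: 12.47
tcp_pos: [0.5426, -0.1513, 0.1944]
orientation: [0.0, 0.141, 0.99, -0.0]
wrist_force: [-0.7, -3.3, 2.2]
finger_gap: 0.0005
[-0.68476624 -2.33687844  1.85651361]
```

View pics/scene9.png

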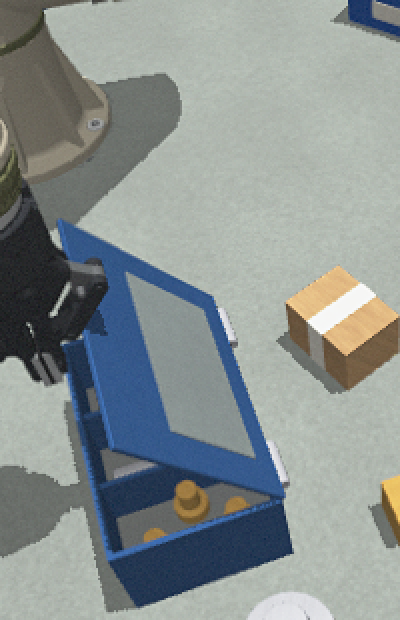

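Corners at (60,220) and (118,445) give about 1.0 rad. The lid is caught and still, but the upward z force says its edge rests on the sloping link above the fingertip. I raise the hand slowly so the edge slides onto the fingertip's back.

```bash
for i in 1 2 3; do python3 -m handwheel '[{"dx":0,"dy":0,"dz":-0.05,"roll":0},{"dx":0,"dy":0,"dz":-0.05,"roll":0},{"dx":0,"dy":0,"dz":-0.05,"roll":0},{"dx":0,"dy":0,"dz":-0.05,"roll":0}]'; done
python3 - <<'E'
from h import *
import cv2
cv2.imwrite("pics/scene10.png",env.read_camera("scene")[40:350,130:330].repeat(2,0).repeat(2,1))
print(env.get_state()["wrist_force"])
E
```

```text
clock: 12.85
tcp_pos: [0.5424, -0.1507, 0.1981]
orientation: [-0.0, 0.141, 0.99, 0.0]
wrist_force: [0.6, 0.6, -0.8]
finger_gap: 0.0002
clock: 13.18
tcp_pos: [0.5424, -0.1513, 0.2023]
orientation: [-0.0, 0.141, 0.99, -0.0]
wrist_force: [0.0, -0.3, -1.0]
finger_gap: -0.0
clock: 13.52
tcp_pos: [0.5424, -0.1513, 0.2063]
orientation: [-0.0, 0.142, 0.99, -0.0]
wrist_force: [-0.6, -1.6, -1.1]
finger_gap: 0.0003
[-2.07516017 -0.76593176 -0.38065877]
```

View pics/scene10.png

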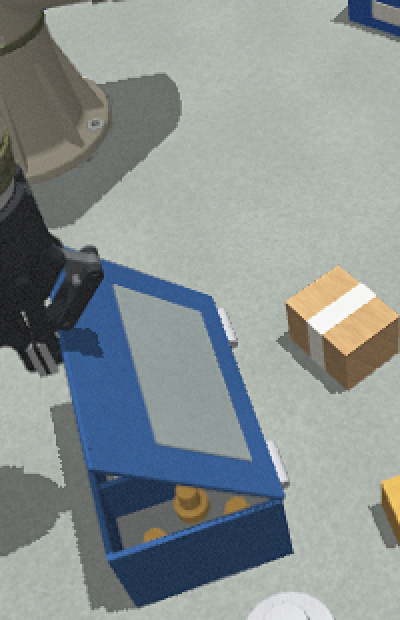

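The near corner is at (90,468), so the lid is at about 0.83 rad. The force now points down and outward, so the edge is on the fingertip's back. I hold it there for a second.

```bash
python3 -m handwheel '[{"dx":0,"dy":0,"dz":0,"roll":0},{"dx":0,"dy":0,"dz":0,"roll":0},{"dx":0,"dy":0,"dz":0,"roll":0},{"dx":0,"dy":0,"dz":0,"roll":0},{"dx":0,"dy":0,"dz":0,"roll":0},{"dx":0,"dy":0,"dz":0,"roll":0},{"dx":0,"dy":0,"dz":0,"roll":0},{"dx":0,"dy":0,"dz":0,"roll":0}]'; python3 -m handwheel '[{"dx":0,"dy":0,"dz":0,"roll":0},{"dx":0,"dy":0,"dz":0,"roll":0},{"dx":0,"dy":0,"dz":0,"roll":0},{"dx":0,"dy":0,"dz":0,"roll":0}]'
python3 - <<'E'
from h import *
import cv2
a=env.read_camera("scene")
cv2.imwrite("pics/scene11.png",cv2.resize(a[120:320,130:290],None,fx=4,fy=4,interpolation=cv2.INTER_CUBIC)[:600])
st=env.get_state();print(st["wrist_force"])
q=[.5619,-.0901,1.292]
d=st["tcp_pos"][:2]-q[:2];c,s=np.cos(q[2]),np.sin(q[2]);print("case",c*d[0]+s*d[1],-s*d[0]+c*d[1])
for th in np.arange(.9,.7,-.02):print(th.round(2),[((proj("scene",w(lid(th,y),q))-[130,120]+.5)*4).round() for y in(.11,-.11)])
E
```

```text
clock: 14.23
tcp_pos: [0.5425, -0.1513, 0.2064]
orientation: [0.0, 0.141, 0.99, -0.0]
wrist_force: [-0.8, -1.9, 0.3]
finger_gap: 0.0001
clock: 14.57
tcp_pos: [0.5425, -0.1513, 0.2064]
orientation: [0.0, 0.141, 0.99, -0.0]
wrist_force: [-1.4, -2.8, 0.9]
finger_gap: 0.0005
[-1.06320041 -1.92936298  0.0530733 ]
case -0.06411814476534158 0.0017878190717620923
0.9 [array([ 95., 137.]), array([203., 598.])]
0.88 [array([ 90., 143.]), array([196., 604.])]
0.86 [array([ 85., 149.]), array([190., 610.])]
0.84 [array([ 80., 155.]), array([184., 616.])]
0.82 [array([ 76., 161.]), array([178., 623.])]
0.8 [array([ 71., 167.]), array([172., 629.])]
0.78 [array([ 67., 173.]), array([167., 635.])]
0.76 [array([ 63., 179.]), array([162., 641.])]
0.74 [array([ 59., 185.]), array([157., 647.])]
0.72 [array([ 55., 191.]), array([152., 653.])]
0.7 [array([ 51., 198.]), array([147., 659.])]
```

View pics/scene11.png

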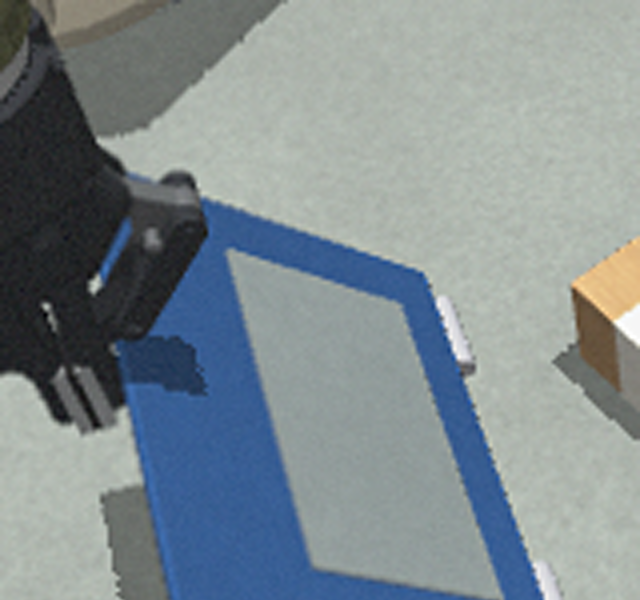

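The lid is still, at about 0.81 rad. The contact is close to the tip's taper, so I bring the finger down 10 mm against the resting edge before lowering.

```bash
python3 -m handwheel '[{"dx":0,"dy":0,"dz":0.06,"roll":0},{"dx":0,"dy":0,"dz":0.06,"roll":0},{"dx":0,"dy":0,"dz":0.06,"roll":0},{"dx":0,"dy":0,"dz":0.06,"roll":0},{"dx":0,"dy":0,"dz":0.06,"roll":0},{"dx":0,"dy":0,"dz":0.06,"roll":0},{"dx":0,"dy":0,"dz":0.06,"roll":0},{"dx":0,"dy":0,"dz":0.06,"roll":0}]'; python3 -m handwheel '[{"dx":0,"dy":0,"dz":0,"roll":0},{"dx":0,"dy":0,"dz":0,"roll":0}]'
python3 - <<'E'
from h import *
import cv2
a=env.read_camera("scene")
cv2.imwrite("pics/scene12.png",cv2.resize(a[120:320,130:290],None,fx=3,fy=3,interpolation=cv2.INTER_CUBIC))
st=env.get_state();print(st["wrist_force"])
for th in np.arange(.9,.7,-.05):print(th.round(2),[((proj("scene",w(lid(th,y),[.5619,-.0901,1.292]))-[130,120]+.5)*3).round() for y in(.11,-.11)])
E
```

```text
clock: 15.28
tcp_pos: [0.5431, -0.1525, 0.1976]
orientation: [0.001, 0.142, 0.99, -0.001]
wrist_force: [-1.9, -6.9, 5.3]
finger_gap: 0.0002
clock: 15.45
tcp_pos: [0.5431, -0.1524, 0.1975]
orientation: [0.001, 0.142, 0.99, -0.001]
wrist_force: [-1.4, -5.6, 4.2]
finger_gap: -0.0002
[-0.86171507 -5.25761407  4.00781537]
0.9 [array([ 71., 103.]), array([152., 448.])]
0.85 [array([ 62., 114.]), array([140., 460.])]
0.8 [array([ 53., 125.]), array([129., 472.])]
0.75 [array([ 45., 137.]), array([119., 483.])]
0.7 [array([ 38., 148.]), array([111., 494.])]
```

View pics/scene12.png

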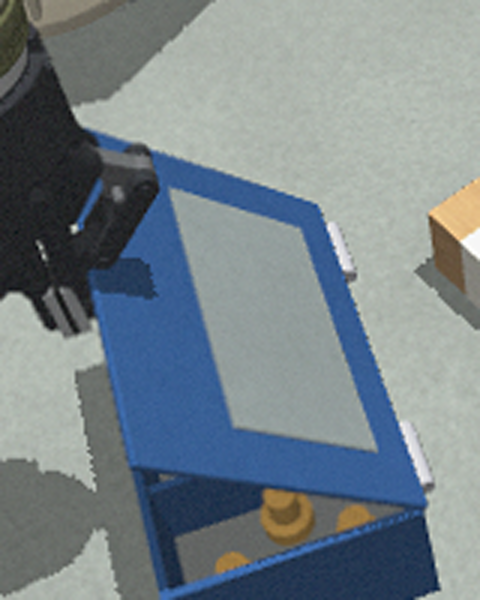

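The forces (-5 N in y, +4 N in z) show the link's slope touching again at this height. The usable band is narrower than I thought, so I back up 7 mm.

```bash
python3 -m handwheel '[{"dx":0,"dy":0,"dz":-0.05,"roll":0},{"dx":0,"dy":0,"dz":-0.05,"roll":0},{"dx":0,"dy":0,"dz":-0.05,"roll":0},{"dx":0,"dy":0,"dz":-0.05,"roll":0}]';  python3 -m handwheel '[{"dx":0,"dy":0,"dz":-0.05,"roll":0},{"dx":0,"dy":0,"dz":-0.05,"roll":0},{"dx":0,"dy":0,"dz":-0.05,"roll":0},{"dx":0,"dy":0,"dz":0,"roll":0}]';python3 -m handwheel '[{"dx":0,"dy":0,"dz":0,"roll":0},{"dx":0,"dy":0,"dz":0,"roll":0},{"dx":0,"dy":0,"dz":0,"roll":0}]'
python3 - <<'E'
from h import *
import cv2
F=[]
for i in range(6):
    a=env.read_camera("scene");F.append(env.get_state()["wrist_force"])
print(np.mean(F,0),env.get_state()["tcp_pos"])
cv2.imwrite("pics/scene13.png",cv2.resize(a[160:310,140:260],None,fx=4,fy=4,interpolation=cv2.INTER_CUBIC))
for th in np.arange(.9,.7,-.05):print(th.round(2),[((proj("scene",w(lid(th,y),[.5619,-.0901,1.292]))-[140,160]+.5)*4).round() for y in(.11,-.11)])
E
```

```text
clock: 15.83
tcp_pos: [0.5423, -0.1507, 0.2004]
orientation: [-0.0, 0.141, 0.99, 0.0]
wrist_force: [0.6, -1.2, 0.3]
finger_gap: -0.0
clock: 16.17
tcp_pos: [0.5424, -0.151, 0.2037]
orientation: [-0.0, 0.141, 0.99, 0.0]
wrist_force: [-0.7, -0.8, -1.2]
finger_gap: -0.0001
clock: 16.42
tcp_pos: [0.5424, -0.1511, 0.2036]
orientation: [-0.0, 0.141, 0.99, 0.0]
wrist_force: [-1.3, -1.0, -1.1]
finger_gap: 0.0003
[-0.91372185 -0.8265171  -0.3034391 ] [ 0.54248299 -0.15119732  0.20367288]
0.9 [array([ 55., -23.]), array([163., 438.])]
0.85 [array([43., -8.]), array([147., 453.])]
0.8 [array([31.,  7.]), array([132., 469.])]
0.75 [array([21., 22.]), array([119., 484.])]
0.7 [array([11., 38.]), array([107., 499.])]
```

View pics/scene13.png

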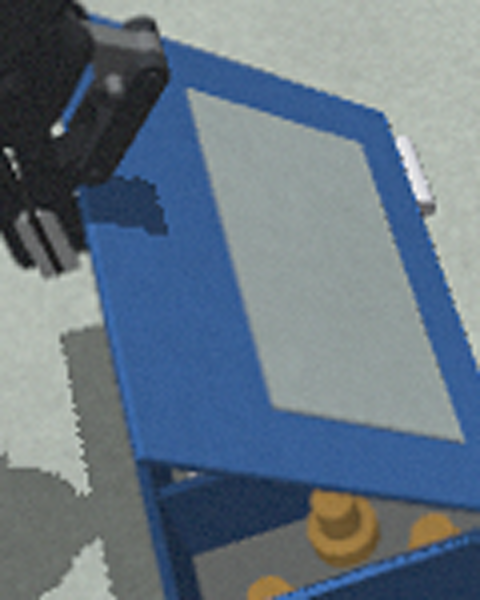

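The corner at (138,460) gives 0.82 rad. The force is now about 1.2 N outward and slightly down, so the lid rests on the fingertip's back. I lower it along the arc in small steps.

```bash
python3 -m handwheel '[{"dx":0,"dy":-0.09,"dz":0.095,"roll":0},{"dx":0,"dy":-0.09,"dz":0.095,"roll":0},{"dx":0,"dy":-0.09,"dz":0.095,"roll":0},{"dx":0,"dy":-0.09,"dz":0.095,"roll":0},{"dx":0,"dy":-0.09,"dz":0.095,"roll":0},{"dx":0,"dy":-0.09,"dz":0.095,"roll":0},{"dx":0,"dy":-0.09,"dz":0.095,"roll":0},{"dx":0,"dy":-0.09,"dz":0.095,"roll":0}]'
cat > look.py <<'E'
import sys
from h import *
import cv2
n=sys.argv[1];ths=np.array(eval(sys.argv[2]));F=[]
for i in range(int(sys.argv[3]) if len(sys.argv)>3 else 2):
    a=env.read_camera("scene");F.append(env.get_state()["wrist_force"])
q=[.5619,-.0901,1.292];st=env.get_state();d=st["tcp_pos"][:2]-q[:2];c,s=np.cos(q[2]),np.sin(q[2])
f=np.mean(F,0);print("F case x,y,z",(c*f[0]+s*f[1]).round(2),(-s*f[0]+c*f[1]).round(2),f[2].round(2),"tcp case x %.4f y %.4f z %.4f"%(c*d[0]+s*d[1],-s*d[0]+c*d[1],st["tcp_pos"][2]))
cv2.imwrite(f"pics/scene{n}.png",cv2.resize(a[170:350,130:290],None,fx=3.3,fy=3.3,interpolation=cv2.INTER_CUBIC))
for th in ths:print(round(th,2),[((proj("scene",w(lid(th,y),q))-[130,170]+.5)*3.3).round() for y in(.11,-.11)])
E
python3 look.py 14 '[.8,.75,.7,.65,.6]'
```

```text
clock: 17.38
tcp_pos: [0.5385, -0.1651, 0.1882]
orientation: [0.0, 0.141, 0.99, 0.0]
wrist_force: [0.6, -0.7, -0.3]
finger_gap: 0.0004
F case x,y,z -0.96 -0.8 -0.38 tcp case x -0.0788 y 0.0019 z 0.1880
0.8 [array([ 59., -27.]), array([142., 354.])]
0.75 [array([ 50., -15.]), array([131., 366.])]
0.7 [array([42., -2.]), array([122., 379.])]
0.65 [array([36., 11.]), array([113., 391.])]
0.6 [array([30., 23.]), array([106., 404.])]
```

View pics/scene14.png

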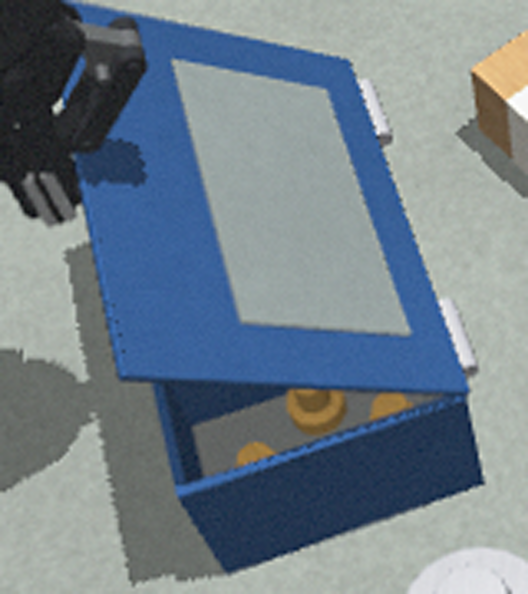

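The corner at (122,378) gives 0.70 rad with 1 N contact. On to 0.5.

```bash
python3 -m handwheel '[{"dx":0,"dy":-0.066,"dz":0.086,"roll":0},{"dx":0,"dy":-0.066,"dz":0.086,"roll":0},{"dx":0,"dy":-0.066,"dz":0.087,"roll":0},{"dx":0,"dy":-0.066,"dz":0.087,"roll":0},{"dx":0,"dy":-0.066,"dz":0.087,"roll":0},{"dx":0,"dy":-0.066,"dz":0.087,"roll":0},{"dx":0,"dy":-0.066,"dz":0.087,"roll":0},{"dx":0,"dy":-0.066,"dz":0.087,"roll":0}]'
python3 -m handwheel '[{"dx":0,"dy":-0.057,"dz":0.094,"roll":0},{"dx":0,"dy":-0.057,"dz":0.094,"roll":0},{"dx":0,"dy":-0.057,"dz":0.094,"roll":0},{"dx":0,"dy":-0.057,"dz":0.094,"roll":0},{"dx":0,"dy":-0.057,"dz":0.094,"roll":0},{"dx":0,"dy":-0.057,"dz":0.094,"roll":0},{"dx":0,"dy":-0.057,"dz":0.094,"roll":0},{"dx":0,"dy":-0.057,"dz":0.094,"roll":0}]'
python3 look.py 15 '[.6,.55,.5,.45,.4]' 4
```

```text
clock: 18.15
tcp_pos: [0.5355, -0.1752, 0.1744]
orientation: [-0.0, 0.141, 0.99, 0.0]
wrist_force: [-0.2, -1.4, -1.0]
finger_gap: -0.0003
clock: 18.82
tcp_pos: [0.5329, -0.184, 0.1593]
orientation: [-0.0, 0.141, 0.99, 0.0]
wrist_force: [-0.4, -1.7, -0.4]
finger_gap: -0.0001
F case x,y,z -1.83 -0.43 -1.25 tcp case x -0.0983 y 0.0021 z 0.1595
0.6 [array([30., 23.]), array([106., 404.])]
0.55 [array([25., 36.]), array([ 99., 416.])]
0.5 [array([21., 48.]), array([ 94., 427.])]
0.45 [array([19., 61.]), array([ 91., 439.])]
0.4 [array([17., 73.]), array([ 88., 450.])]
```

View pics/scene15.png

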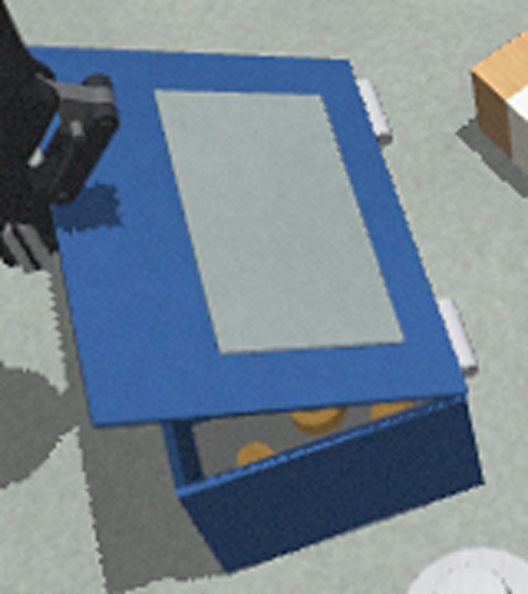

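The corner at (94,427) gives 0.50 rad, right on plan, with a force of -1.8 N outward and -1.2 N down. Next to 0.3, retreating slightly less than the arc asks so the edge stays pressed.

```bash
python3 -m handwheel '[{"dx":0,"dy":-0.049,"dz":0.097,"roll":0},{"dx":0,"dy":-0.048,"dz":0.097,"roll":0},{"dx":0,"dy":-0.047,"dz":0.098,"roll":0},{"dx":0,"dy":-0.046,"dz":0.098,"roll":0},{"dx":0,"dy":-0.045,"dz":0.098,"roll":0},{"dx":0,"dy":-0.044,"dz":0.098,"roll":0},{"dx":0,"dy":-0.044,"dz":0.099,"roll":0},{"dx":0,"dy":-0.043,"dz":0.099,"roll":0}]'
python3 look.py 16 '[.5,.45,.4,.35,.3]' 2
python3 -m handwheel '[{"dx":0,"dy":-0.041,"dz":0.101,"roll":0},{"dx":0,"dy":-0.040,"dz":0.101,"roll":0},{"dx":0,"dy":-0.039,"dz":0.102,"roll":0},{"dx":0,"dy":-0.038,"dz":0.102,"roll":0},{"dx":0,"dy":-0.036,"dz":0.102,"roll":0},{"dx":0,"dy":-0.035,"dz":0.102,"roll":0},{"dx":0,"dy":-0.034,"dz":0.103,"roll":0},{"dx":0,"dy":-0.033,"dz":0.103,"roll":0}]'
python3 look.py 17 '[.4,.35,.3,.25,.2]' 4
```

```text
clock: 19.68
tcp_pos: [0.5309, -0.1911, 0.1437]
orientation: [0.0, 0.141, 0.99, -0.0]
wrist_force: [-0.9, -1.2, -0.5]
finger_gap: -0.0001
F case x,y,z -2.8 -0.55 -1.14 tcp case x -0.1057 y 0.0021 z 0.1435
0.5 [array([21., 48.]), array([ 94., 427.])]
0.45 [array([19., 61.]), array([ 91., 439.])]
0.4 [array([17., 73.]), array([ 88., 450.])]
0.35 [array([16., 85.]), array([ 86., 460.])]
0.3 [array([16., 97.]), array([ 86., 471.])]
clock: 20.45
tcp_pos: [0.5293, -0.1966, 0.1273]
orientation: [-0.0, 0.141, 0.99, 0.0]
wrist_force: [-1.4, -1.3, -1.1]
finger_gap: 0.0002
F case x,y,z -1.72 0.23 -0.77 tcp case x -0.1115 y 0.0022 z 0.1275
0.4 [array([17., 73.]), array([ 88., 450.])]
0.35 [array([16., 85.]), array([ 86., 460.])]
0.3 [array([16., 97.]), array([ 86., 471.])]
0.25 [array([ 16., 108.]), array([ 86., 481.])]
0.2 [array([ 18., 119.]), array([ 88., 490.])]
```

View pics/scene17.png

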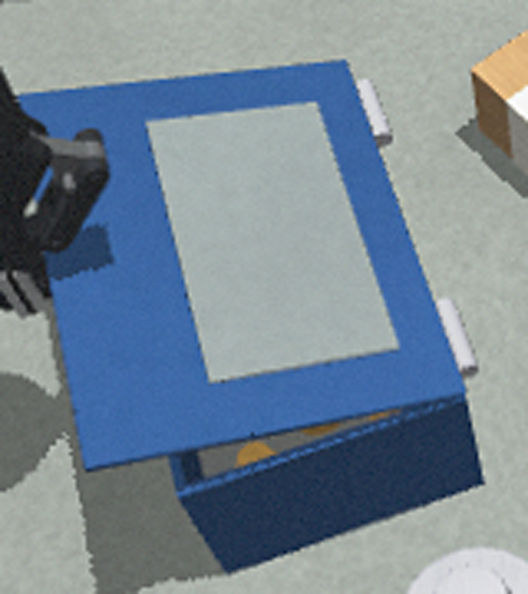

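The corner at (86,469) gives 0.31 rad. Next to 0.2.

```bash
python3 -m handwheel '[{"dx":0,"dy":-0.029,"dz":0.105,"roll":0},{"dx":0,"dy":-0.028,"dz":0.105,"roll":0},{"dx":0,"dy":-0.026,"dz":0.106,"roll":0},{"dx":0,"dy":-0.025,"dz":0.106,"roll":0},{"dx":0,"dy":-0.024,"dz":0.106,"roll":0},{"dx":0,"dy":-0.022,"dz":0.106,"roll":0},{"dx":0,"dy":-0.021,"dz":0.106,"roll":0},{"dx":0,"dy":-0.020,"dz":0.106,"roll":0}]'
python3 look.py 18 '[.3,.25,.2,.15,.1]' 4
```

```text
clock: 21.32
tcp_pos: [0.5281, -0.2006, 0.1104]
orientation: [-0.0, 0.141, 0.99, -0.0]
wrist_force: [-0.9, -2.5, 0.0]
finger_gap: 0.0001
F case x,y,z -3.26 -0.41 -0.99 tcp case x -0.1155 y 0.0021 z 0.1105
0.3 [array([16., 97.]), array([ 86., 471.])]
0.25 [array([ 16., 108.]), array([ 86., 481.])]
0.2 [array([ 18., 119.]), array([ 88., 490.])]
0.15 [array([ 21., 130.]), array([ 90., 499.])]
0.1 [array([ 24., 141.]), array([ 94., 508.])]
```

View pics/scene18.png

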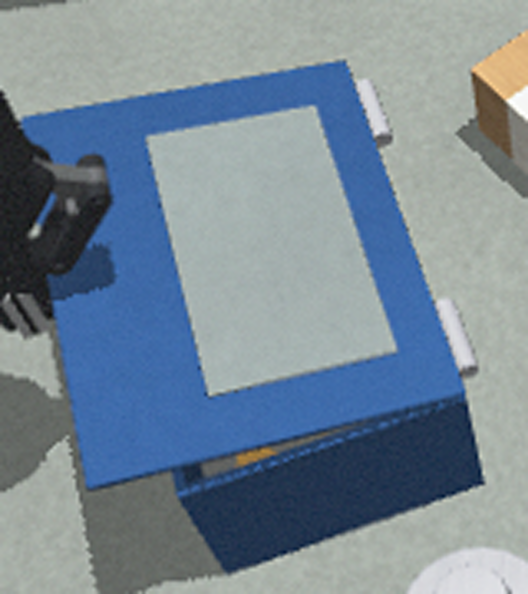

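The corner at (89,488) gives 0.2 rad and the lid follows the finger. I go slower now, with a bit more press.

```bash
python3 -m handwheel '[{"dx":0,"dy":-0.010,"dz":0.072,"roll":0},{"dx":0,"dy":-0.010,"dz":0.072,"roll":0},{"dx":0,"dy":-0.010,"dz":0.072,"roll":0},{"dx":0,"dy":-0.010,"dz":0.072,"roll":0},{"dx":0,"dy":-0.009,"dz":0.072,"roll":0},{"dx":0,"dy":-0.009,"dz":0.072,"roll":0}]'
python3 look.py 19 '[.2,.15,.1]' 3
python3 -m handwheel '[{"dx":0,"dy":-0.008,"dz":0.072,"roll":0},{"dx":0,"dy":-0.008,"dz":0.072,"roll":0},{"dx":0,"dy":-0.007,"dz":0.072,"roll":0},{"dx":0,"dy":-0.007,"dz":0.072,"roll":0},{"dx":0,"dy":-0.006,"dz":0.072,"roll":0},{"dx":0,"dy":-0.005,"dz":0.072,"roll":0}]'
python3 look.py 20 '[.2,.15,.1,.05,0]' 4
```

```text
clock: 22.02
tcp_pos: [0.5278, -0.2018, 0.1019]
orientation: [-0.0, 0.142, 0.99, -0.0]
wrist_force: [-2.6, -4.5, -1.0]
finger_gap: 0.0
F case x,y,z -4.66 0.27 -1.46 tcp case x -0.1168 y 0.0021 z 0.1018
0.2 [array([ 18., 119.]), array([ 88., 490.])]
0.15 [array([ 21., 130.]), array([ 90., 499.])]
0.1 [array([ 24., 141.]), array([ 94., 508.])]
clock: 22.67
tcp_pos: [0.5275, -0.2027, 0.0932]
orientation: [-0.0, 0.142, 0.99, -0.0]
wrist_force: [-1.9, -5.6, -1.3]
finger_gap: -0.0003
F case x,y,z -5.5 0.26 -1.51 tcp case x -0.1177 y 0.0021 z 0.0932
0.2 [array([ 18., 119.]), array([ 88., 490.])]
0.15 [array([ 21., 130.]), array([ 90., 499.])]
0.1 [array([ 24., 141.]), array([ 94., 508.])]
0.05 [array([ 28., 151.]), array([ 98., 516.])]
0.0 [array([ 33., 160.]), array([103., 524.])]
```

View pics/scene20.png

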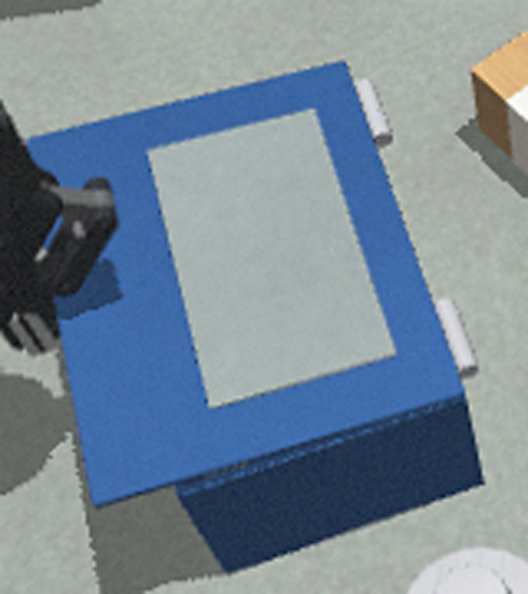

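The corner at (95,505) gives about 0.11 rad with a 5.5 N press. Last part, slowly.

```bash
python3 -m handwheel '[{"dx":0,"dy":-0.005,"dz":0.06,"roll":0},{"dx":0,"dy":-0.005,"dz":0.06,"roll":0},{"dx":0,"dy":-0.005,"dz":0.06,"roll":0},{"dx":0,"dy":-0.005,"dz":0.06,"roll":0},{"dx":0,"dy":-0.005,"dz":0.06,"roll":0},{"dx":0,"dy":-0.005,"dz":0.06,"roll":0},{"dx":0,"dy":-0.005,"dz":0.06,"roll":0},{"dx":0,"dy":-0.005,"dz":0.06,"roll":0}]'
python3 look.py 21 '[.1,.05,0]' 4
```

```text
clock: 23.53
tcp_pos: [0.5273, -0.2033, 0.0835]
orientation: [-0.0, 0.142, 0.99, -0.0]
wrist_force: [-1.1, -4.6, -1.4]
finger_gap: -0.0002
F case x,y,z -4.92 0.27 -1.86 tcp case x -0.1183 y 0.0021 z 0.0835
0.1 [array([ 24., 141.]), array([ 94., 508.])]
0.05 [array([ 28., 151.]), array([ 98., 516.])]
0.0 [array([ 33., 160.]), array([103., 524.])]
```

View pics/scene21.png

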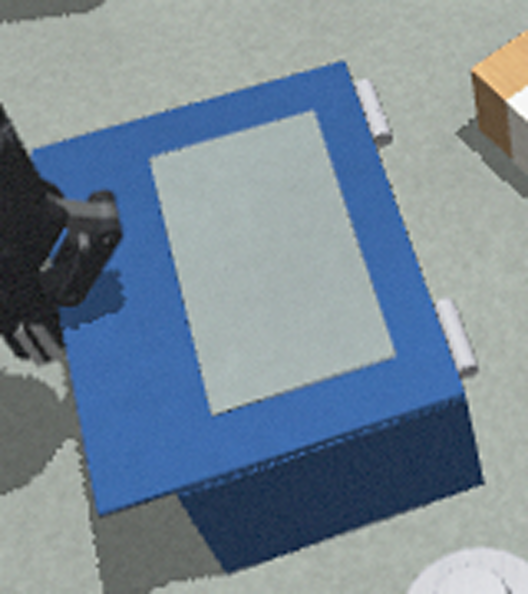

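The corner at (99,514) gives 0.055 rad, with Fz at -1.9 N carrying the lid. I continue until Fz lets go.

```bash
python3 -m handwheel '[{"dx":0,"dy":-0.002,"dz":0.055,"roll":0},{"dx":0,"dy":-0.002,"dz":0.055,"roll":0},{"dx":0,"dy":-0.002,"dz":0.055,"roll":0},{"dx":0,"dy":-0.002,"dz":0.055,"roll":0},{"dx":0,"dy":-0.001,"dz":0.055,"roll":0},{"dx":0,"dy":-0.001,"dz":0.055,"roll":0},{"dx":0,"dy":-0.001,"dz":0.055,"roll":0}]'
python3 look.py 22 '[.1,.05,0]' 5
```

```text
clock: 24.32
tcp_pos: [0.528, -0.2037, 0.0767]
orientation: [0.001, 0.141, 0.99, -0.0]
wrist_force: [-1.1, -4.6, 3.4]
finger_gap: 0.0001
F case x,y,z -5.06 0.17 3.17 tcp case x -0.1185 y 0.0014 z 0.0765
0.1 [array([ 24., 141.]), array([ 94., 508.])]
0.05 [array([ 28., 151.]), array([ 98., 516.])]
0.0 [array([ 33., 160.]), array([103., 524.])]
```

View pics/scene22.png

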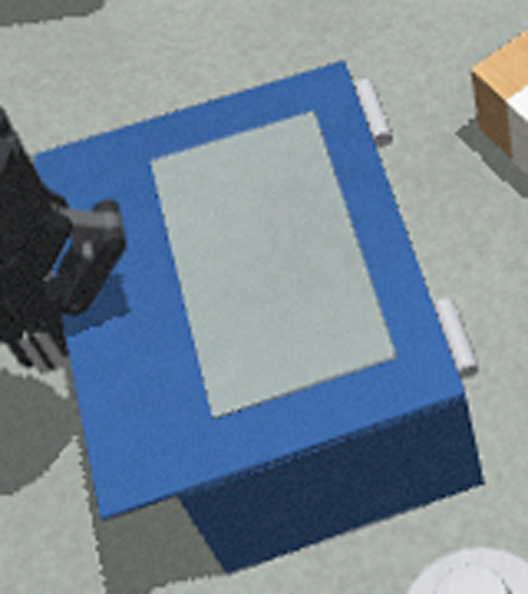

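Fz has flipped to +3 N, so the lid has bottomed out. A close crop before releasing.

```bash
python3 - <<'E'
from h import *
import cv2
a=env.read_camera("scene")
cv2.imwrite("pics/scene23.png",cv2.resize(a[270:345,150:285],None,fx=5.9,fy=5.9,interpolation=cv2.INTER_CUBIC))
q=[.5619,-.0901,1.292]
for p in ([-.07,-.11,.1],[.07,-.11,.1],lid(0,-.11),lid(.03,-.11),lid(0,-.11,t=.005)):print(p,((proj("scene",w(p,q))-[150,270]+.5)*5.9).round())
E
```

```text
[-0.07, -0.11, 0.1] [200. 301.]
[0.07, -0.11, 0.1] [717. 120.]
[np.float64(-0.10499999999999998), -0.11, np.float64(0.1005)] [ 66. 346.]
[np.float64(-0.10492125590607279), -0.11, np.float64(0.10574921253543675)] [ 61. 338.]
[np.float64(-0.10499999999999998), -0.11, np.float64(0.10550000000000001)] [ 61. 339.]
```

View pics/scene23.png

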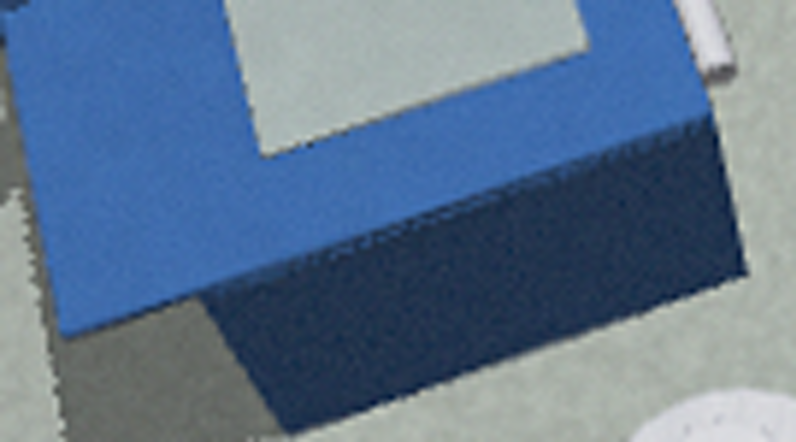

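The lid's top corner is at (62,335), against (61,339) predicted for shut, with no gap along the wall. I release by backing off slowly, then clear away.

```bash
python3 -m handwheel '[{"dx":0,"dy":-0.02,"dz":0,"roll":0},{"dx":0,"dy":-0.02,"dz":0,"roll":0},{"dx":0,"dy":-0.03,"dz":0,"roll":0},{"dx":0,"dy":-0.05,"dz":0,"roll":0},{"dx":0,"dy":-0.1,"dz":0,"roll":0},{"dx":0,"dy":-0.3,"dz":0,"roll":0},{"dx":0,"dy":-0.6,"dz":0,"roll":0},{"dx":0,"dy":-0.8,"dz":0,"roll":0}]'
python3 -m handwheel '[{"dx":0,"dy":-1,"dz":0,"roll":0},{"dx":0,"dy":-1,"dz":0,"roll":0},{"dx":0,"dy":-1,"dz":0,"roll":0},{"dx":0,"dy":-1,"dz":0,"roll":0},{"dx":0,"dy":-0.5,"dz":-0.5,"roll":0},{"dx":0,"dy":0,"dz":-1,"roll":0},{"dx":0,"dy":0,"dz":-1,"roll":0},{"dx":0,"dy":0,"dz":0,"roll":0}]'
python3 look.py 24 '[.05,0]' 3
python3 - <<'E'
from h import *
import cv2
cv2.imwrite("pics/top24.png",env.read_camera("top"))
a=env.read_camera("scene");cv2.imwrite("pics/scene25.png",cv2.resize(a[270:345,150:285],None,fx=5.9,fy=5.9,interpolation=cv2.INTER_CUBIC))
E
```

```text
clock: 25.28
tcp_pos: [0.5164, -0.2402, 0.0759]
orientation: [-0.0, 0.141, 0.99, 0.0]
wrist_force: [-0.3, -0.1, -0.2]
finger_gap: -0.0001
clock: 25.95
tcp_pos: [0.4929, -0.3289, 0.1308]
orientation: [0.003, 0.142, 0.99, -0.002]
wrist_force: [0.7, -1.7, 0.6]
finger_gap: -0.0002
F case x,y,z 0.03 -0.52 -0.26 tcp case x -0.2469 y 0.0027 z 0.1265
0.05 [array([ 28., 151.]), array([ 98., 516.])]
0.0 [array([ 33., 160.]), array([103., 524.])]
```

View pics/scene24.png

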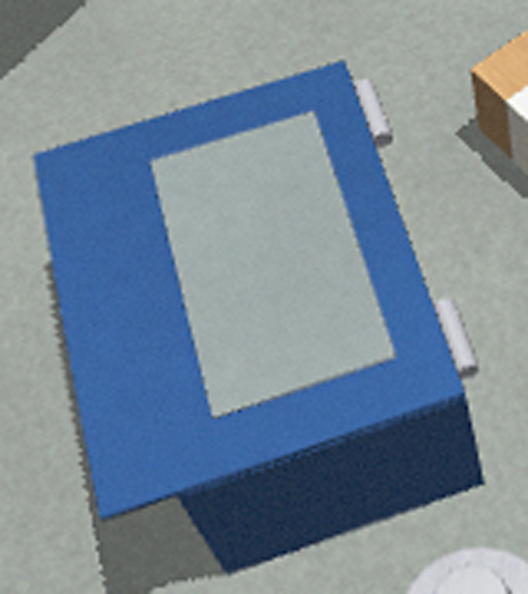

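View pics/scene25.png

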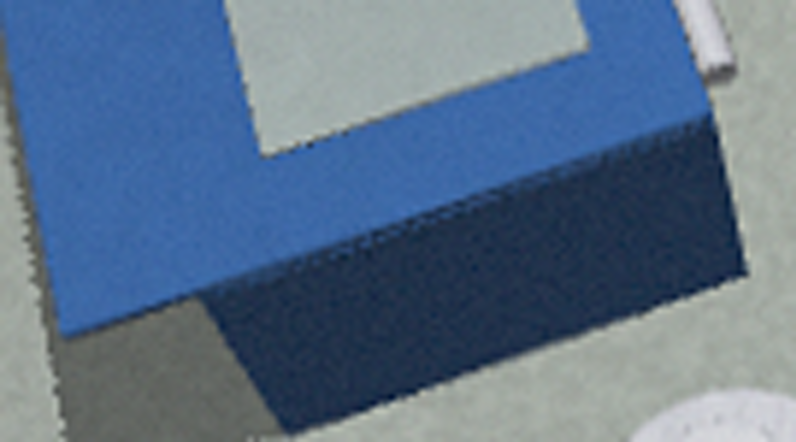

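View pics/top24.png

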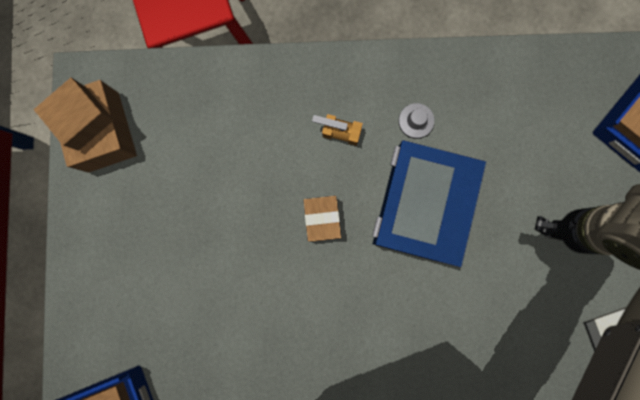

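The lid corner stayed at (62,335) after release, so it is shut. The case's bottom corner is at (199,343), as at the start, and the carton, valve and flange are in the same places. Handing in.

```bash
python3 -m handwheel '[{"dx":0,"dy":0,"dz":0,"roll":0},{"dx":0,"dy":0,"dz":0,"roll":0},{"dx":0,"dy":0,"dz":0,"roll":0}]'
python3 -c "
from workcell import env
print(env.hand_in())"
```

```text
clock: 26.45
tcp_pos: [0.4911, -0.3261, 0.1255]
orientation: [-0.0, 0.141, 0.99, 0.0]
wrist_force: [0.6, 1.0, 0.6]
finger_gap: 0.0
the job is handed in; nothing more can be done
None
```

The lid is fully shut and the job was handed in at 26.5 s. The catch took two stages instead of one clean stop.

I tipped the lid to about 1.45 rad with the shut fingertips, took the hand off and let it fall. I then went over the lid and waited in front for it.

**The catch:**
- **First stop:** the lid first stopped at about 1.0 rad against the outer sloping link of the finger, not the fingertip.
- **Second stop:** I raised the hand slowly, and the edge moved onto the back of the fingertip and stopped at about 0.82 rad. It was held there for about a second.
- **Push-down:** I then tried moving the finger down 10 mm against the edge. That pressed the lid with about 7 to 9 N before I backed off. The lid stayed at about 0.8 rad.

**Lowering:** From there the lid followed the finger along its arc at about 0.15 rad/s or less. It was pressed with up to 5.5 N. It ended shut without a drop, and its corner stayed at the same pixel when the finger backed off.

**Last checks:**
- **Lid:** the top corner is within about 1 px of the predicted shut position, roughly 0.01 to 0.02 rad. That is the limit of what I could see.
- **Case and bystanders:** the case's bottom corner is where it was at the start, to within about a pixel. The carton, valve and flange look unmoved.
- **Hand:** it is about 125 mm clear of the lid and touching nothing.

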